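Empty a battery charging rack behind its keyhole cover

ROBOT

A 6-joint arm with a two-finger parallel gripper is mounted at the origin on a cart in front of the work surface, level with it; the furniture and walls round the work are solid. World frame = base frame: x ahead of the robot, y to its left, z up, the work surface at z = 0. Lengths are in m, angles in rad, forces in N, time in s.
With the tool pointing down it reaches from about 0.35 to 0.85 m from the base axis. Payload 8.1 kg.
Tool frame: the origin (TCP) lies midway between the tips of the shut fingers; the grasp point (between the pads) lies 19 mm behind it (robot.grip_point_offset is the distance from the TCP to the grasp point, in m); z points along the fingers, y is the line along which they close (so a half turn about z gives the same grasp; the last joint's range is limited). The gripper opens to 93 mm and grips with 3 to 60 N. Pads are 15 mm wide; open, the fingers measure 128 mm over their backs; the gripper's body (75 mm by 188 mm) begins 65 mm behind the grasp point.
Start: joints at [-1.325, 0.13, 1.488, -0, 1.523, -0.085], TCP at [0.195, -0.567, 0.219] pointing down, gripper open.
Joint ranges: [-2.96, 2.96], [-0.89, 2.26], [0.02, 2.5], [-1.34, 4.48], [0, 2.73], [-2.66, 2.66]. Speed limits (rad/s): [2.39, 2.39, 2.79, 3.14, 3.14, 3.14].

INTERFACE

Orientations are given as a rotation vector (axis times angle).
In Python, from plant import robot, read_camera, job gives the robot as it stands.
- The arm moves only by the shell command python3 -m inch 'ROWS' [FORCE]. ROWS is JSON, one flat list of numbers, 5 for each row, row after row: the shift along the world's x, y, z in mm, then the turn about the world's z in degrees, then the opening in per cent of the stroke, from 0 (shut) to 100 (fully open). In form: [dx, dy, dz, yaw, hand, dx, dy, dz, yaw, hand, ...]. A call has 1 to 10 rows; each row is the pose to reach, as a shift and turn from the pose commanded when the call began; what a row does not reach only later rows make up. A row lasts 1/12 s, in which the tool goes at most 41.7 mm and 7.16 degrees, less where a joint would pass 70% of its speed; a pose out of reach is approached as far as the arm can. A call with a gripper value outside its range is refused whole. The fingers move at their own pace and stop on an object; FORCE is the grip in N (left out, the last holds). Time passes only in rows, so rows that repeat a pose let the fingers close. It gives the time, the measured TCP pose, the force, the opening and the grip force at its end, in the units of the state.
- robot.read_state(): the state, without advancing time (a new reading comes with each control period).
- read_camera(name): name is "side" or "top"; returns a dict with "image" (480x640x3 uint8, blue, green, red), "K" (3x3 intrinsics, pixels), "extrinsics" (4x4, takes a point from world to camera coordinates). Camera axes: x right, y down, z forward; pixel columns grow to the right and rows downward; lengths in m; the calibration is good to about 2 mm. A picture is of the moment at which its call begins. There is no depth.
- job.close_job(): hands the job in; it is judged then, once.
The state is a dict: "t": time; "q": joint angles; "dq": joint speeds; "joint_torque": joint torques, N m; "tool_pos": TCP position; "orientation": TCP orientation; "force": force on the tool from outside, world axes, zero at the start; "wrist_torque": the same for the moment, N m; "opening": finger opening in m; "gripper_force": force on a finger pad.
Only numpy, scipy, OpenCV 4.12 (cv2) and the standard library are available. Lean on these libraries where they do the work, as an engineer would, in place of code of your own. Each camera call takes 0.05 s, during which the arm holds its last target. There are 200 camera calls.

TASK

Take the metal cover off the front of the charging rack (lift it until its keyholes clear the two screw heads, then draw it towards you) and stand it upright on its foot along the middle of the black rubber mat. Then pull every battery pack out through the front of its bay and lay all of them flat in the grey tote, none on top of another. Leave the mug and the wash bottle behind the rack alone, and leave the tote standing on the bench.

Things in the scene. Friction and masses are not known exactly. Their poses are not given: they have to be found in the camera images.
- rack: Grey steel charging rack, fixed, 80 deep (x), 206 wide (y), 70 high. Origin: centre of its underside, -x its front, z up. Four bays open only to the front, centres at y = -75, -25, 25, 75, each 44 wide, 35 high, floor 28 above the bench; roof 63 to 70 above it, front edge at x = -40; back wall at x = 34. The roof stops packs being lifted until drawn forward out of the bay.
- screw_left (a point): Left keyhole screw of the rack (at rack x = -101, y = 122, z = 52; its twin is at y = -122), on a stand-off, axis along the rack's x. Point: back of its head. Head 15 in diameter, 6 thick, in front of this point; neck 7 in diameter, 9 long behind it, then a shoulder 28 in diameter. Outer packs' handles are 25 from the shoulders.
- cover_tab (a point): Centre of the grip tab (10 thick in x, 60 wide in y, 32 high) on top of the loose aluminium cover, 90 above the underside of its foot. Cover: plate 6 thick, 288 wide, 74 high below the tab, on a foot that lets it stand. x points back to the rack while it hangs, y along the plate, z up. At first it hangs on the two screws in front of the packs, foot 6 above the bench. 0.28 to 0.46 kg.
- cover_keyhole (a point): Centre of the entry hole (24 by 24) of the cover's left keyhole, 122 to the left of and 68.5 below the tab's centre; the right one mirrors it. A slot 11 wide and 16 high rises from the hole; hanging, the screw is at the slot's top. Raised 24.5 (21 to 28 will do) the heads stand in the holes and the cover can be drawn straight off along the rack's -x (16 or more).
- cover_foot (a point): Centre of the underside of the cover's foot: a weighted flange 60 by 288, 8 thick, along the plate's lower edge, reaching from 3 behind to 57 in front (-x) of the plate's middle plane. The point lies 27 in front of and 90 below the tab's centre; axes as the tab's.
- mat: Black rubber mat fixed on the bench, 110 (x) by 320 (y), 2 thick; origin at the centre of its underside, y along its length, -x towards the robot.
- tote: Loose grey plastic tote on four short feet, open on top: outside 160 (x) by 200 (y), inside 150 by 190; feet 16 high, inner floor 21 above the bench, rim 60 above it, walls 5 thick. Origin: on the bench under its centre; -x is its side towards the robot, z up. About 0.6 kg; it may be pushed aside during the job.
- mug: White mug standing behind the rack, 97 high; origin at its underside. To be left alone.
- wash_bottle: White wash bottle with a red bent nozzle standing behind the rack, 158 high; origin at its underside. To be left alone.
- pack1_center (a point): Centre of battery pack 1 (may be absent; all alike): 116 long (x), 40 wide, 32 high, 0.11 to 0.23 kg. Black body at x = -14 to 58 from this point; in front a ribbed grey pull handle at x = -58 to -14, 16 wide, 24 high, at this height. Starts in a bay, handle forward, this point 26 to 31 in front of the rack's origin; clear of the roof once it is 100 or more in front. z up.
- pack2_center (a point): Centre of battery pack 2 (may be absent; all alike): 116 long (x), 40 wide, 32 high, 0.11 to 0.23 kg. Black body at x = -14 to 58 from this point; in front a ribbed grey pull handle at x = -58 to -14, 16 wide, 24 high, at this height. Starts in a bay, handle forward, this point 26 to 31 in front of the rack's origin; clear of the roof once it is 100 or more in front. z up.
- pack3_center (a point): Centre of battery pack 3 (may be absent; all alike): 116 long (x), 40 wide, 32 high, 0.11 to 0.23 kg. Black body at x = -14 to 58 from this point; in front a ribbed grey pull handle at x = -58 to -14, 16 wide, 24 high, at this height. Starts in a bay, handle forward, this point 26 to 31 in front of the rack's origin; clear of the roof once it is 100 or more in front. z up.
- pack4_center (a point): Centre of battery pack 4 (may be absent; all alike): 116 long (x), 40 wide, 32 high, 0.11 to 0.23 kg. Black body at x = -14 to 58 from this point; in front a ribbed grey pull handle at x = -58 to -14, 16 wide, 24 high, at this height. Starts in a bay, handle forward, this point 26 to 31 in front of the rack's origin; clear of the roof once it is 100 or more in front. z up.

How it is judged:
On the way:
1. the cover stands upright on its foot on the mat (angle between cover_tab's own z axis and vertical below 0.12 rad and height (world z) of cover_foot below 0.01 m and horizontal distance between cover_foot and mat below 0.04 m and angle between the y axis of cover_tab and the y axis of mat, either way round below 0.3 rad), for 0.2 s.
At the end, for the whole second after the job is handed in: Cover upright (7 deg) on its foot on the mat, foot centre within 40 mm of the mat's, lengthwise within 17 deg; every pack present at rest in the tote, lying level (14 deg), its centre less than 50 mm above the tote's underside (none on another); tote level and at rest (all of step 1 and x of pack1_center in the frame of tote between -0.075 and 0.075 m and y of pack1_center in the frame of tote between -0.095 and 0.095 m and z of pack1_center in the frame of tote between 0.02 and 0.05 m and angle between pack1_center's own x axis and vertical between 1.32 and 1.82 rad and linear speed of each of pack1, pack2, pack3, pack4, tote below 0.02 m/s and x of pack2_center in the frame of tote between -0.075 and 0.075 m and y of pack2_center in the frame of tote between -0.095 and 0.095 m and z of pack2_center in the frame of tote between 0.02 and 0.05 m and angle between pack2_center's own x axis and vertical between 1.32 and 1.82 rad and x of pack3_center in the frame of tote between -0.075 and 0.075 m and y of pack3_center in the frame of tote between -0.095 and 0.095 m and z of pack3_center in the frame of tote between 0.02 and 0.05 m and angle between pack3_center's own x axis and vertical between 1.32 and 1.82 rad and x of pack4_center in the frame of tote between -0.075 and 0.075 m and y of pack4_center in the frame of tote between -0.095 and 0.095 m and z of pack4_center in the frame of tote between 0.02 and 0.05 m and angle between pack4_center's own x axis and vertical between 1.32 and 1.82 rad and angle between tote's own z axis and vertical below 0.1 rad); the robot touches nothing.
It fails at once if the mug or the wash bottle is moved by more than 30 mm (distance of any of mug, wash_bottle from where it was at the start of the episode above 0.03 m).
Of pack1, pack2, pack3, pack4 only 2 to 4 are there at a start; the rules pass over those that are not, and their reading is None.
At some moment in a run one of tote may be knocked a few centimetres aside while the robot is not near it.
Once in a run the grip may slacken for a moment while it holds something.
It also fails if it takes over 210 s, if anything falls off the work surface, if the arm or the gripper's body presses on something with over 40 N, if the wrist force passes 120 N, or if a joint passes its speed limit or range.

## Working session

There is one attempt and no reset: what is moved stays moved. The work goes in short steps, Python scripts to look and compute and a shell command to move; the robot and the scene stay as the last step left them, time stands still between calls to the robot, and variables do not carry over. Pictures are saved under pics/ and viewed, at most 14 in all, crops included, and the job is handed in when it is done.

```bash
mkdir -p pics; ls; cat > h.py <<'E'
import numpy as np,cv2
from plant import robot,read_camera,job
def snap(cam,name,crop=None,s=1):
    c=read_camera(cam); im=c["image"]; np.savez(cam+"_cal.npz",K=c["K"],E=c["extrinsics"])
    if crop: x0,y0,x1,y1=crop; im=im[y0:y1,x0:x1]
    cv2.imwrite("pics/"+name,cv2.resize(im,None,fx=s,fy=s,interpolation=cv2.INTER_CUBIC)); return c
def px2w(cam,u,v,z):
    d=np.load(cam+"_cal.npz");K,E=d["K"],d["E"];R,t=E[:3,:3],E[:3,3]
    C=-R.T@t; r=R.T@np.linalg.solve(K,[u,v,1.]); return C+r*(z-C[2])/r[2]
def w2px(cam,p):
    d=np.load(cam+"_cal.npz");q=d["K"]@(d["E"][:3,:3]@np.array(p)+d["E"][:3,3]);return q[:2]/q[2]
E
python3 - <<'E'
from h import *
for c in("top","side"):
    d=snap(c,c+"0.png");E=d["extrinsics"];print(d["K"].round(0).tolist(),(-E[:3,:3].T@E[:3,3]).round(3),E[:3,:3].round(2).tolist())
print(robot.read_state(),robot.grip_point_offset)
E
```

```text
pics
[[606.0, 0.0, 312.0], [0.0, 606.0, 245.0], [0.0, 0.0, 1.0]] [ 0.328 -0.047  1.466] [[-0.01, -1.0, -0.02], [-0.99, 0.01, -0.17], [0.17, 0.02, -0.99]]
[[621.0, 0.0, 323.0], [0.0, 621.0, 241.0], [0.0, 0.0, 1.0]] [ 0.443 -1.212  0.872] [[0.99, -0.11, -0.03], [-0.08, -0.55, -0.83], [0.08, 0.83, -0.56]]
{'t': 0.1, 'q': array([-1.32541046e+00,  1.31060954e-01,  1.48910976e+00,  2.54931762e-05,
        1.52299644e+00, -8.53624906e-02]), 'dq': array([ 0.0002892 , -0.00158042, -0.00474622,  0.00045971,  0.0003846 ,
        0.00040747]), 'joint_torque': array([ 6.07994389e-04, -5.61344433e+01, -4.93094265e+01,  7.70585239e-02,
        2.92923313e-02, -8.30971908e-05]), 'tool_pos': array([ 0.19478467, -0.56699316,  0.21774038]), 'orientation': array([-3.09718162e+00, -5.16912813e-01,  1.57726338e-04]), 'force': array([-0.01330419, -0.54458072,  0.49107976]), 'wrist_torque': array([ 0.01827467, -0.00490671,  0.01473306]), 'gripper_force': 0.0, 'opening': 0.09266104424648217} 0.0188
```

View pics/top0.png

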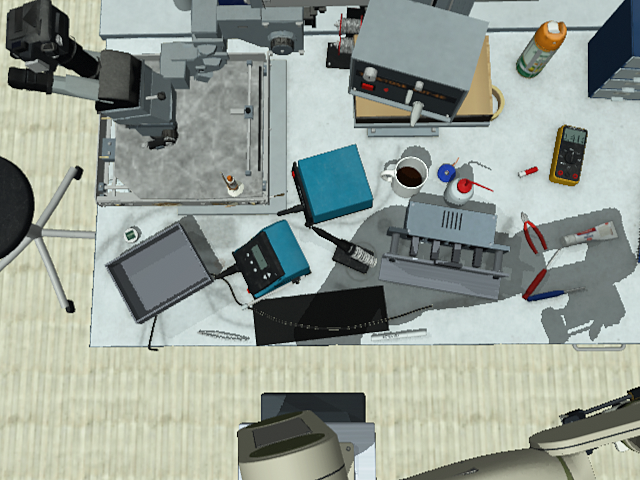

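View pics/side0.png

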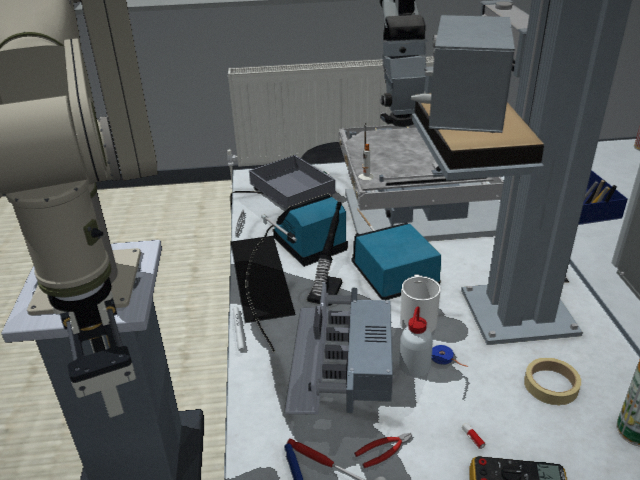

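The top view has the rack at about (445,245), the mat at (320,315) and the tote at (163,272). Next I need enlarged crops.

```bash
python3 - <<'E'
from h import *
snap("top","top1.png",(365,185,525,305),5)
snap("top","top2.png",(90,210,410,350),2.5)
snap("side","side1.png",(270,275,410,425),4)
E
```

```text
(no output)
```

View pics/top1.png

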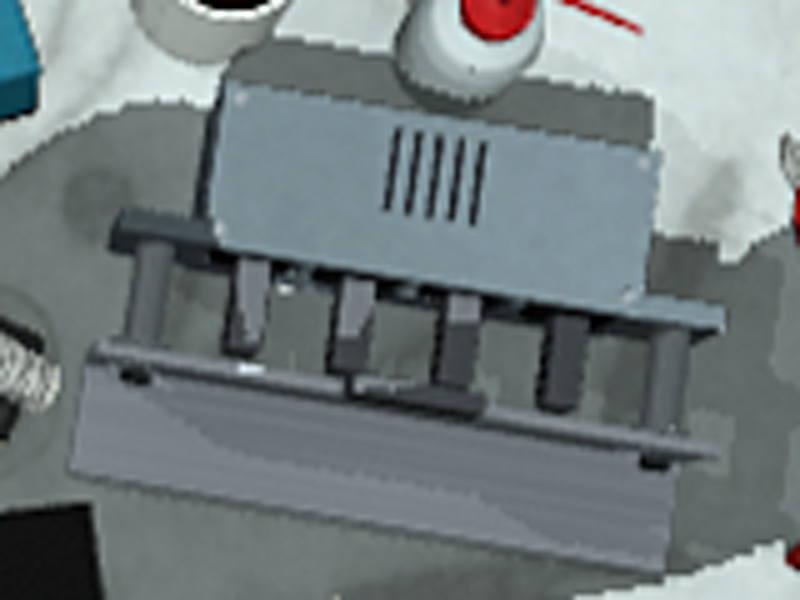

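View pics/top2.png

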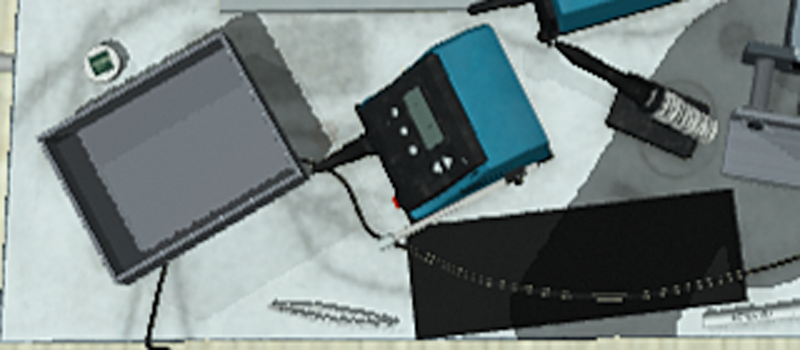

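View pics/side1.png

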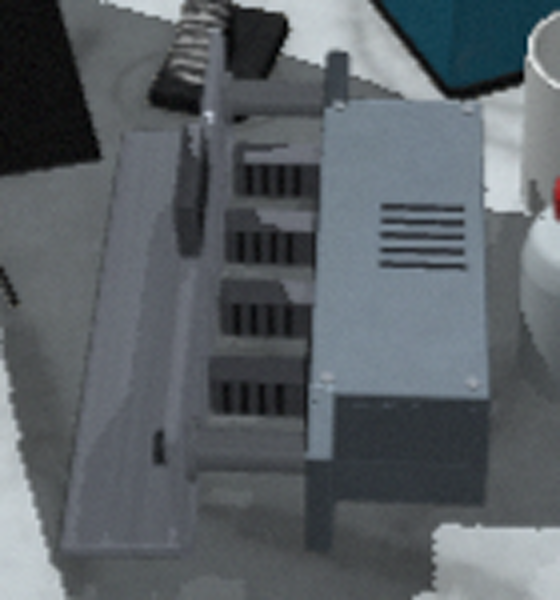

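All four bays hold packs: the handles in the top crop are at about (250,305), (352,320), (458,340) and (562,360). Now I'll fit poses from the corners.

```bash
cat >> h.py <<'E'
from scipy.optimize import least_squares
def fit(obs,g):  # obs: (cam,(u,v),(lx,ly,z)); -> x,y,yaw
    def res(p):
        c,s=np.cos(p[2]),np.sin(p[2]);o=[]
        for cam,uv,l in obs: o+=list(w2px(cam,(p[0]+c*l[0]-s*l[1],p[1]+s*l[0]+c*l[1],l[2]))-uv)
        return o
    r=least_squares(res,g);return r.x,np.round(r.fun,1)
def loc(P,l):
    c,s=np.cos(P[2]),np.sin(P[2]);return np.array([P[0]+c*l[0]-s*l[1],P[1]+s*l[0]+c*l[1]])
E
python3 - <<'E'
from h import *
T1=lambda u,v:(u/5+365,v/5+185);T2=lambda u,v:(u/2.5+90,v/2.5+210);S=lambda u,v:(u/4+270,v/4+275)
rk=[(.04,.103,.07),(.04,-.103,.07),(-.04,-.103,.07),(-.04,.103,.07)]
o=[("top",T1(*p),l) for p,l in zip([(225,80),(662,150),(645,303),(211,245)],rk)]
o2=[("side",S(*p),l) for p,l in zip([(478,100),(490,397),(310,395),(325,102)],rk)]
for q in(o,o2,o+o2): 
    P,f=fit(q,[.5,-.3,0]);print("rack",P.round(4),f)
m=[(.055,.16,.002),(.055,-.16,.002),(-.055,-.16,.002),(-.055,.16,.002)]
M,f=fit([("top",T2(*p),l) for p,l in zip([(408,222),(733,190),(746,299),(415,338)],m)],[.3,0,0]);print("mat",M.round(4),f)
t=[(.08,.1,.06),(.08,-.1,.06),(-.08,-.1,.06),(-.08,.1,.06)]
for k in (t,):
    T,f=fit([("top",T2(*p),l) for p,l in zip([(40,138),(225,30),(312,172),(120,283)],[(.08,.1,.06),(.08,-.1,.06),(-.08,-.1,.06),(-.08,.1,.06)])],[.4,.3,-.5]);print("tote",T.round(4),f)
T,f=fit([("top",T2(*p),l) for p,l in zip([(40,138),(225,30),(312,172),(120,283)],[(-.08,.1,.06),(.08,.1,.06),(.08,-.1,.06),(-.08,-.1,.06)])],[.4,.3,-.5]);print("tote'",T.round(4),f)
for n,p in dict(tabL=(350,383),tabR=(486,405)).items(): print(n,px2w("top",*T1(*p),.112)-[0,0,0])
print("tabcentre expected",loc(P,(-.101-.0045,0)))
for p in [(235,353),(350,373),(457,385),(557,408)]: print("handle end",px2w("top",*T1(*p),.056).round(3))
for i,y in enumerate((-75,-25,25,75)): print(y,loc(P,(-.0285,y/1e3)).round(4))
E
```

```text
rack [ 0.6098 -0.345  -0.1583] [ 0.3  0.1  0.5 -1.5  0.4  1.3 -1.2  0.1]
rack [ 0.6075 -0.3473 -0.1734] [ 0.5  0.1  0.5  0.8 -0.3 -0.1 -0.8 -1.2]
rack [ 0.6084 -0.3458 -0.1678] [ 0.9  0.2  1.  -0.5  0.6  2.2 -0.9  0.2  0.5 -0.4  1.2  0.   0.5 -0.6
 -0.7 -1.6]
mat [ 0.4041 -0.0341  0.0975] [-1.2  0.2  0.3 -1.   0.8  1.1  0.  -0.4]
tote [0.5041 0.3414 0.5373] [ 0.5 -0.1  0.3 -0.3 -1.4  0.1  0.6  0.3]
tote' [ 0.5045  0.3419 -1.0266] [  3.6 -11.5 -11.7  -3.2  -4.7  11.3  12.4   3.1]
tabL [ 0.51512391 -0.29411534  0.112     ]
tabR [ 0.50457645 -0.35442146  0.112     ]
tabcentre expected [ 0.5044005  -0.32822343]
handle end [ 0.538 -0.251  0.056]
handle end [ 0.528 -0.305  0.056]
handle end [ 0.521 -0.354  0.056]
handle end [ 0.51  -0.4    0.056]
-75 [ 0.5678 -0.415 ]
-25 [ 0.5761 -0.3657]
25 [ 0.5845 -0.3164]
75 [ 0.5928 -0.2671]
```

```bash
python3 -m inch '[319,240,-15,61.4,60,319,240,-15,61.4,60,319,240,-15,61.4,60,319,240,-15,61.4,60,319,240,-15,61.4,60,319,240,-15,61.4,60,319,240,-15,61.4,60,319,240,-15,61.4,60,319,240,-15,61.4,60,319,240,-15,61.4,60]' 10
cat >> h.py <<'E'
def tri(pt,ps):
    f=lambda p:np.r_[w2px("top",p)-pt,w2px("side",p)-ps]
    r=least_squares(f,[.5,0,.1]);return r.x.round(3),r.fun.round(1)
def st():
    from scipy.spatial.transform import Rotation as R
    s=robot.read_state();m=R.from_rotvec(s["orientation"]).as_matrix()
    a=np.degrees(np.arctan2(m[1,1],m[0,1]));print("t%.1f"%s["t"],s["tool_pos"].round(4),"yaxis",a.round(1),"tilt",m[:,2].round(3),"F",s["force"].round(1),"open",round(s["opening"],4),"g",round(s["gripper_force"],1),s["q"].round(2))
E
python3 - <<'E'
from h import *
st()
print("iron",tri((312,228),(339,204)));print("station",tri((285,222),(346,200)))
c=snap("top","top3.png",(365,145,525,305),3.7); snap("side","side3.png")
E
```

```text
t: 1.08
tool_pos: [0.5166, -0.3243, 0.2034]
orientation: [-2.393, -2.035, -0.002]
force: [-0.0, 0.6, -0.9]
opening: 0.0557
gripper_force: 0.0
t1.1 [ 0.5166 -0.3243  0.2034] yaxis -9.2 tilt [ 0.001  0.001 -1.   ] F [-0.   0.6 -0.9] open 0.0557 g 0.0 [-0.65  0.16  1.48  0.    1.5  -0.48]
iron (array([ 0.588, -0.019,  0.165]), array([-0. , -1.7, -1.7,  0.4]))
station (array([0.61 , 0.042, 0.138]), array([-0. , -2.6, -2.7,  0.7]))
```

View pics/side3.png

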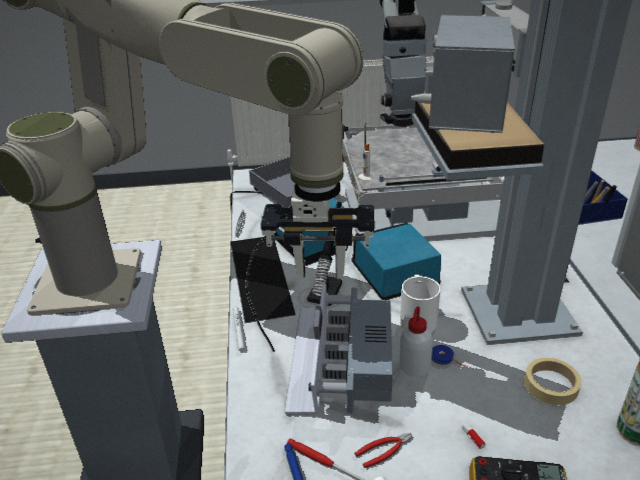

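```bash
python3 -m inch '[-3,-2,-40,-0.4,60,-3,-2,-80,-0.4,60,-3,-2,-105,-0.4,60,-3,-2,-122,-0.4,60,-3,-2,-122,-0.4,60,-3,-2,-122,-0.4,0,-3,-2,-122,-0.4,0,-3,-2,-122,-0.4,0,-3,-2,-122,-0.4,0,-3,-2,-122,-0.4,0]' 8
python3 -c "
from h import *
st()"
```

```text
t: 2.02
tool_pos: [0.5117, -0.3302, 0.0833]
orientation: [2.406, 2.017, 0.001]
force: [0.1, 0.3, 0.0]
opening: 0.0273
gripper_force: 0.0
t2.0 [ 0.5117 -0.3302  0.0833] yaxis -10.1 tilt [ 0.002 -0.002 -1.   ] F [0.1 0.3 0. ] open 0.0273 g 0.0 [-0.66  0.25  1.6  -0.    1.28 -0.48]
```

```bash
python3 -m inch '[0,0,0,0,0,0,0,0,0,0,0,0,0,0,0,0,0,0,0,0]' 8
python3 -c "
from h import *
st()"
```

```text
t: 2.35
tool_pos: [0.5112, -0.3296, 0.0819]
orientation: [2.407, 2.018, 0.0]
force: [0.5, -0.3, 1.6]
opening: 0.0098
gripper_force: 8.0
t2.4 [ 0.5112 -0.3296  0.0819] yaxis -10.0 tilt [ 0.001 -0.    -1.   ] F [ 0.5 -0.3  1.6] open 0.0098 g 8.0 [-0.66  0.25  1.6   0.    1.28 -0.48]
```

```bash
python3 -m inch '[0,0,0,0,0,0,0,0,0,0,0,0,0,0,0,0,0,6,0,0,0,0,12,0,0,0,0,18,0,0,0,0,24.5,0,0,0,0,24.5,0,0,0,0,24.5,0,0]' 58
python3 -c "
from h import *
st()
snap('side','side4.png',(270,255,410,425),4)"
```

```text
t: 3.1
tool_pos: [0.5108, -0.3296, 0.1066]
orientation: [2.407, 2.018, -0.0]
force: [0.4, 0.5, -3.5]
opening: 0.0095
gripper_force: 58.0
t3.1 [ 0.5108 -0.3296  0.1066] yaxis -10.0 tilt [-0. -0. -1.] F [ 0.4  0.5 -3.5] open 0.0095 g 58.0 [-0.66  0.23  1.59 -0.    1.33 -0.48]
```

View pics/side4.png

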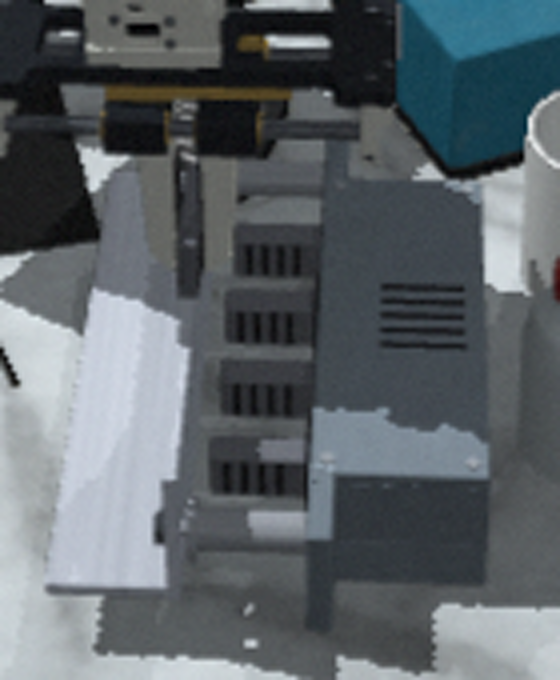

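The cover is up and hanging freely at 3.5 N, with the right screw head near (157,525). Now I'll draw it off along the rack's -x.

```bash
python3 -m inch '[-5,0.9,0,0,0,-10,1.7,0,0,0,-15,2.6,0,0,0,-20,3.5,0,0,0,-25,4.3,0,0,0,-30,5.1,0,0,0,-35,6,0,0,0,-40,7,0,0,0,-40,7,0,0,0]' 58
python3 -c "
from h import *
st()"
```

```text
t: 3.9
tool_pos: [0.4699, -0.3223, 0.1061]
orientation: [-2.407, -2.018, 0.0]
force: [0.2, -0.1, -3.6]
opening: 0.0098
gripper_force: 58.0
t3.9 [ 0.4699 -0.3223  0.1061] yaxis -10.1 tilt [-0.  0. -1.] F [ 0.2 -0.1 -3.6] open 0.0098 g 58.0 [-0.69  0.13  1.7  -0.    1.31 -0.52]
```

```bash
python3 -m inch '[-15,10,10,0,0,-30,30,20,2,0,-39,60,30,4,0,-39,92,30,6,0,-39,124,30,8,0,-39,156,30,10,0,-39,188,30,12,0,-39,220,30,14,0,-39,250,30,15.7,0,-39,270,30,15.7,0]' 58
python3 -m inch '[0,12,0,0,0,0,18,0,0,0,0,18,-10,0,0,0,18,-20,0,0,0,18,-30,0,0,0,18,-40,0,0,0,18,-48,0,0,0,18,-48,0,0,0,18,-48,0,0]' 58
python3 -c "
from h import *
st()
snap('side','side5.png',(150,130,450,350),2.6)"
```

```text
t: 4.73
tool_pos: [0.4318, -0.05, 0.1364]
orientation: [2.106, 2.331, 0.002]
force: [0.7, 0.2, -3.3]
opening: 0.0098
gripper_force: 58.0
t: 5.48
tool_pos: [0.4311, -0.0347, 0.0871]
orientation: [-2.109, -2.326, 0.002]
force: [-0.5, -0.7, -3.0]
opening: 0.0094
gripper_force: 58.0
t5.5 [ 0.4311 -0.0347  0.0871] yaxis 5.6 tilt [-0.002  0.    -1.   ] F [-0.5 -0.7 -3. ] open 0.0094 g 58.0 [-0.2  -0.23  2.08 -0.    1.29 -0.3 ]
```

View pics/side5.png

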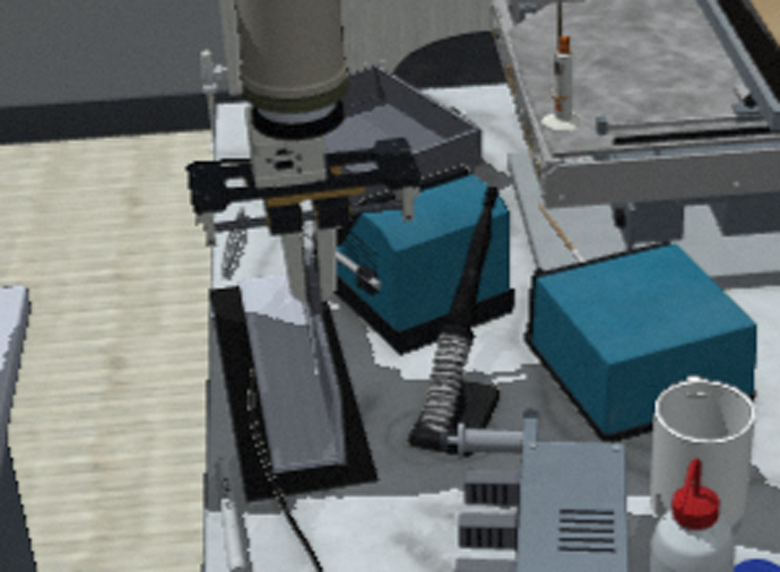

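The cover is over the mat and lined up with it, about 9 mm above it.

```bash
python3 -m inch '[0,0,-3,0,0,0,0,-5,0,0,0,0,-7,0,0,0,0,-8,0,0,0,0,-9,0,0,0,0,-9,0,0,0,0,-9,0,0]' 58
python3 -c "
from h import *
st()"
```

```text
t: 6.12
tool_pos: [0.4319, -0.0344, 0.0791]
orientation: [-2.109, -2.328, 0.0]
force: [-0.4, -0.2, -3.5]
opening: 0.0097
gripper_force: 58.0
t6.1 [ 0.4319 -0.0344  0.0791] yaxis 5.7 tilt [-0.  0. -1.] F [-0.4 -0.2 -3.5] open 0.0097 g 58.0 [-0.2  -0.22  2.09  0.    1.27 -0.3 ]
```

```bash
python3 -m inch '[0,0,-1,0,0,0,0,-1,0,0,0,0,-2,0,0,0,0,-2,0,0]'
python3 -c "
from h import *
st()"
```

```text
t: 6.45
tool_pos: [0.4322, -0.0344, 0.0781]
orientation: [2.109, 2.328, 0.0]
force: [-3.5, 0.4, 4.6]
opening: 0.0098
gripper_force: 58.0
t6.5 [ 0.4322 -0.0344  0.0781] yaxis 5.7 tilt [ 0. -0. -1.] F [-3.5  0.4  4.6] open 0.0098 g 58.0 [-0.2  -0.22  2.09  0.    1.27 -0.3 ]
```

Contact is made, so I'll release and rise.

```bash
python3 -m inch '[0,0,0,0,12,0,0,0,0,20,0,0,0,0,35,0,0,0,0,40,0,0,0,0,40,0,0,30,0,40,0,0,65,0,40,0,0,100,0,40,0,0,140,0,40,0,0,150,0,40]' 10
python3 -c "
from h import *
st()
snap('top','top6.png',(230,180,530,360),2.6)"
```

```text
t: 7.28
tool_pos: [0.4345, -0.035, 0.234]
orientation: [2.104, 2.323, 0.007]
force: [0.2, -0.3, 0.4]
opening: 0.0373
gripper_force: 0.0
t7.3 [ 0.4345 -0.035   0.234 ] yaxis 5.7 tilt [ 0.009 -0.002 -1.   ] F [ 0.2 -0.3  0.4] open 0.0373 g 0.0 [-0.2  -0.34  1.9   0.    1.58 -0.3 ]
```

```bash
python3 -m inch '[30,-230,0,-20,28,40,-230,0,-50,28,40,-230,0,-75,28,40,-230,0,-95,28,40,-230,0,-95,28,40,-230,0,-95,28,40,-230,0,-95,28,40,-230,0,-95,28,40,-230,0,-95,28,40,-230,0,-95,28]' 10
python3 -c "
from h import *
st()
snap('top','top7.png',(220,180,520,360),2.6)"
```

```text
t: 8.17
tool_pos: [0.4714, -0.2646, 0.2255]
orientation: [-3.073, -0.643, 0.002]
force: [-0.2, -0.1, -0.2]
opening: 0.0257
gripper_force: 0.0
t8.2 [ 0.4714 -0.2646  0.2255] yaxis -66.4 tilt [-0.002  0.001 -1.   ] F [-0.2 -0.1 -0.2] open 0.0257 g 0.0 [-0.61 -0.03  1.64  0.    1.53  0.55]
```

View pics/top7.png

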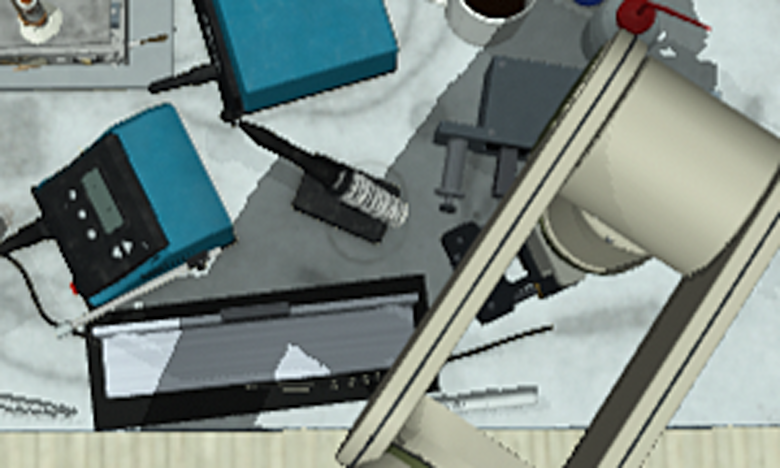

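The cover stands along the mat, at crop (100–425, 290–400). Next I'll refine the rack's lateral position from the handles and screws in the earlier crop.

```bash
python3 - <<'E'
from h import *
T1=lambda u,v:(u/5+365,v/5+185)
P=np.array([.6084,-.3458,-.172])
def rk(w): 
    d=w[:2]-P[:2];c,s=np.cos(P[2]),np.sin(P[2]);return (1e3*np.array([c*d[0]+s*d[1],-s*d[0]+c*d[1]])).round(1)
for n,p,z in [("h75",(254,266),.056),("h25",(355,284),.056),("h-25",(461,299),.056),("h-75",(570,320),.056),("sL",(137,378),.052),("sR",(655,463),.052),("postL",(152,262),.064),("postR",(670,345),.064),("flL",(112,250),.0),("flR",(724,318),.07)]:
    print(n,rk(px2w("top",*T1(*p),z)))
im=cv2.imread("pics/top1.png")
for v in (275,300,315,330): 
  print(v,cv2.cvtColor(im,7)[v,230:600:4].tolist())
E
```

```text
h75 [-43.5  78. ]
h25 [-44.4  30.1]
h-25 [-43.5 -19.8]
h-75 [-45.2 -71.2]
sL [-104.5  124.3]
sR [-105.2 -119.1]
postL [-50.8 126.2]
postR [ -51.1 -116.5]
flL [-35.4 140.9]
flR [ -35.7 -138. ]
275 [40, 49, 96, 134, 128, 123, 123, 125, 126, 126, 54, 23, 50, 45, 71, 98, 89, 68, 84, 88, 50, 6, 0, 0, 1, 2, 1, 3, 15, 40, 45, 36, 27, 23, 27, 31, 45, 66, 81, 100, 114, 120, 125, 130, 129, 131, 138, 145, 150, 153, 157, 156, 153, 152, 148, 147, 146, 146, 148, 146, 144, 144, 145, 147, 147, 147, 147, 146, 147, 147, 148, 147, 146, 146, 146, 147, 147, 148, 148, 147, 147, 147, 147, 147, 148, 150, 152, 151, 150, 150, 151, 151, 151]
300 [30, 35, 97, 132, 128, 124, 125, 127, 120, 73, 84, 104, 98, 94, 95, 98, 102, 105, 104, 104, 104, 106, 109, 109, 113, 108, 65, 41, 101, 128, 131, 124, 122, 123, 127, 134, 96, 44, 53, 54, 46, 37, 35, 39, 35, 38, 37, 31, 34, 58, 43, 31, 36, 24, 45, 101, 133, 123, 117, 112, 113, 114, 90, 35, 0, 0, 6, 13, 23, 34, 52, 74, 91, 95, 79, 71, 89, 113, 120, 126, 133, 136, 138, 144, 153, 159, 161, 161, 162, 159, 158, 156, 153]
315 [30, 55, 73, 84, 123, 129, 124, 126, 121, 80, 87, 104, 101, 101, 100, 103, 104, 104, 104, 104, 104, 104, 106, 108, 108, 65, 36, 69, 135, 130, 124, 124, 125, 124, 111, 88, 91, 110, 106, 105, 106, 107, 108, 108, 107, 105, 106, 106, 103, 101, 103, 92, 59, 26, 70, 126, 144, 132, 132, 132, 135, 139, 109, 35, 32, 36, 34, 30, 33, 33, 35, 38, 31, 11, 6, 3, 4, 4, 3, 8, 14, 25, 37, 37, 25, 21, 22, 20, 16, 17, 14, 16, 24]
330 [50, 72, 66, 72, 103, 124, 129, 116, 92, 100, 102, 99, 100, 99, 99, 101, 103, 104, 103, 104, 105, 105, 107, 109, 108, 47, 40, 107, 143, 137, 135, 135, 113, 64, 60, 78, 99, 108, 104, 103, 102, 102, 101, 100, 100, 98, 97, 97, 95, 94, 94, 66, 31, 35, 61, 70, 66, 63, 63, 63, 61, 63, 79, 106, 107, 105, 103, 104, 104, 106, 106, 105, 105, 105, 106, 100, 97, 93, 72, 37, 33, 54, 72, 71, 70, 69, 69, 71, 69, 55, 22, 10, 21]
```

```bash
python3 -m inch '[74,-42,-20,-10.6,28,74,-42,-50,-10.6,28,74,-42,-80,-10.6,28,74,-42,-105,-10.6,28,74,-42,-105,-10.6,28,74,-42,-105,-10.6,28,74,-42,-105,-10.6,28]' 10
python3 -c "
from h import *
st()"
```

```text
t: 8.8
tool_pos: [0.5462, -0.3067, 0.1236]
orientation: [3.119, 0.37, 0.001]
force: [-0.5, -0.9, 0.6]
opening: 0.0263
gripper_force: 0.0
t8.8 [ 0.5462 -0.3067  0.1236] yaxis -76.5 tilt [ 0.001 -0.001 -1.   ] F [-0.5 -0.9  0.6] open 0.0263 g 0.0 [-0.59  0.26  1.52  0.    1.36  0.74]
```

```bash
python3 -m inch '[1,0,0,-7,28,1,0,0,-14,28,1,0,0,-20,28,1,0,0,-23.4,28,1,0,-30,-23.4,28,1,0,-60,-23.4,28,1,0,-80,-23.4,28,1,0,-92,-23.4,28,1,0,-92,-23.4,28,1,0,-92,-23.4,28]' 8
python3 -c "
from h import *
st()"
```

```text
t: 9.63
tool_pos: [0.5478, -0.307, 0.0321]
orientation: [3.129, -0.272, 0.003]
force: [0.4, -1.3, 0.3]
opening: 0.0258
gripper_force: 0.0
t9.6 [ 0.5478 -0.307   0.0321] yaxis -99.9 tilt [ 0.002 -0.001 -1.   ] F [ 0.4 -1.3  0.3] open 0.0258 g 0.0 [-0.59  0.36  1.58  0.    1.21  1.15]
```

Down with no contact. Now I'll close gently, then firmly.

```bash
python3 -m inch '[0,0,0,0,0,0,0,0,0,0,0,0,0,0,0,0,0,0,0,0]' 6
python3 -c "
from h import *
st()"; python3 -m inch '[0,0,0,0,0,0,0,0,0,0,0,0,0,0,0]' 55
```

```text
t: 9.97
tool_pos: [0.5481, -0.3072, 0.0321]
orientation: [3.128, -0.273, 0.004]
force: [0.4, 0.0, 4.7]
opening: 0.016
gripper_force: 6.0
t10.0 [ 0.5481 -0.3072  0.0321] yaxis -100.0 tilt [ 0.003 -0.002 -1.   ] F [0.4 0.  4.7] open 0.016 g 6.0 [-0.59  0.36  1.57  0.    1.2   1.15]
t: 10.22
tool_pos: [0.5481, -0.3072, 0.032]
orientation: [3.128, -0.273, 0.004]
force: [-0.1, -0.1, 6.8]
opening: 0.0153
gripper_force: 55.0
```

```bash
python3 -m inch '[-8,1.4,0.5,0,0,-18,3.1,0.5,0,0,-29,5,0.5,0,0,-40,6.9,0.5,0,0,-51,8.8,0.5,0,0,-62,10.7,0.5,0,0,-73,12.6,0.5,0,0,-82,14.2,0.5,0,0,-86,14.9,0.5,0,0,-86,14.9,0.5,0,0]' 58
python3 -c "
from h import *
st()"
```

```text
t: 11.05
tool_pos: [0.4597, -0.2912, 0.0302]
orientation: [-3.129, 0.274, 0.002]
force: [-0.9, 1.2, -1.1]
opening: 0.0157
gripper_force: 58.0
t11.1 [ 0.4597 -0.2912  0.0302] yaxis -100.0 tilt [-0.001  0.001 -1.   ] F [-0.9  1.2 -1.1] open 0.0157 g 58.0 [-0.66  0.16  1.82 -0.    1.17  1.09]
```

```bash
python3 -m inch '[0,0,25,0,0,0,0,60,0,0,0,0,100,0,0,0,0,140,0,0,0,0,180,0,0,0,0,220,0,0,0,0,230,0,0,0,0,230,0,0]' 58
python3 -c "
from h import *
st()
a=snap('top','t8.png')['image'][205:345,90:250];b=snap('side','s8.png')['image'][130:340,240:440]
a=cv2.resize(a,None,fx=2.6,fy=2.6,interpolation=2);b=cv2.resize(b,(380,399));o=np.zeros((400,800,3),np.uint8);o[:364,:416]=a;o[:399,418:798]=b;cv2.imwrite('pics/c8.png',o)"
```

```text
t: 11.72
tool_pos: [0.4632, -0.2931, 0.2659]
orientation: [3.125, -0.272, 0.012]
force: [0.3, -0.9, -1.6]
opening: 0.0154
gripper_force: 58.0
t11.7 [ 0.4632 -0.2931  0.2659] yaxis -100.0 tilt [ 0.007 -0.005 -1.   ] F [ 0.3 -0.9 -1.6] open 0.0154 g 58.0 [-0.66 -0.03  1.57  0.    1.59  1.09]
```

View pics/c8.png

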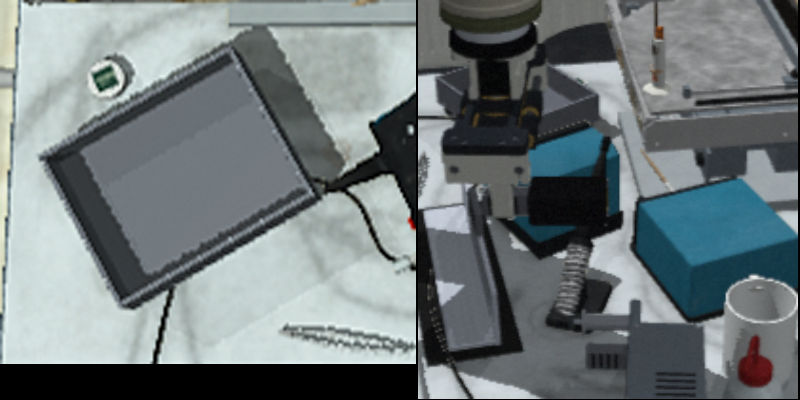

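The pack is held level and the tote hasn't moved. Recomputing the tote pose and the slot targets.

```bash
cat >> h.py <<'E'
def tote(c,pts):  # rim corners in crop offset(90,205) scale 2.6, order left(+x+y), top(+x,-y), right(-x,-y), bottom(-x,+y)
    l=[(.08,.1,.06),(.08,-.1,.06),(-.08,-.1,.06),(-.08,.1,.06)]
    T,f=fit([("top",(u/2.6+90,v/2.6+205),k) for (u,v),k in zip(pts,l)],[.5,.34,.53]);print("tote",T.round(4),np.degrees(T[2]).round(1),f)
    for y in(.066,.022,-.022,-.066): print(y,loc(T,(-.0375,y)).round(4))
    return T
E
python3 - <<'E'
from h import *
T=tote(0,[(42,158),(238,42),(322,190),(122,305)])
im=cv2.imread("pics/t8.png")
for z,l in((.06,[(.08,.1),(.08,-.1),(-.08,-.1),(-.08,.1)]),(.06,[(.075,.095),(.075,-.095),(-.075,-.095),(-.075,.095)]),(.021,[(.075,.095),(.075,-.095),(-.075,-.095),(-.075,.095)])):
    print(z,[ (2.6*(w2px("top",(*loc(T,k),z))-[90,205])).round(0).tolist() for k in l])
E
```

```text
tote [0.5052 0.3416 0.5312] 30.4 [ 0.3 -1.5 -1.   0.2 -0.6  0.7  1.3  0.6]
0.066 [0.4395 0.3795]
0.022 [0.4617 0.3416]
-0.022 [0.484  0.3037]
-0.066 [0.5063 0.2657]
0.06 [[43.0, 154.0], [235.0, 43.0], [320.0, 192.0], [125.0, 307.0]]
0.06 [[50.0, 156.0], [233.0, 50.0], [313.0, 190.0], [128.0, 299.0]]
0.021 [[65.0, 162.0], [243.0, 58.0], [321.0, 195.0], [141.0, 301.0]]
```

```bash
python3 -m inch '[0,15,0,0,0,0,45,0,2,0,-2,80,0,6,0,-4,115,0,10,0,-6,150,0,14,0,-8,185,0,18,0,-10,220,0,20,0,-12,255,0,20,0,-14,290,0,20,0,-15,320,0,20,0]' 58
python3 -m inch '[0,35,0,2,0,-1,70,0,6,0,-2,105,0,10,0,-3,140,0,14,0,-4,175,0,18,0,-5,210,0,20.4,0,-6,245,0,20.4,0,-7,280,0,20.4,0,-7,310,0,20.4,0,-7,335,0,20.4,0]' 58
python3 -m inch '[0,15,0,0,0,0,15,0,0,0,0,15,0,0,0]'
python3 -c "
from h import *
st()"
```

```text
t: 12.65
tool_pos: [0.4437, 0.0312, 0.2577]
orientation: [-3.128, -0.276, 0.007]
force: [-0.5, -0.5, -1.6]
opening: 0.0157
gripper_force: 58.0
t: 13.48
tool_pos: [0.4364, 0.3654, 0.2571]
orientation: [3.03, 0.826, -0.008]
force: [-0.2, -0.1, -0.7]
opening: 0.0157
gripper_force: 58.0
t: 13.73
tool_pos: [0.437, 0.3785, 0.2576]
orientation: [3.029, 0.827, -0.007]
force: [0.2, -0.5, -0.7]
opening: 0.0153
gripper_force: 58.0
t13.7 [0.437  0.3785 0.2576] yaxis -59.5 tilt [-0.004 -0.003 -1.   ] F [ 0.2 -0.5 -0.7] open 0.0153 g 58.0 [ 0.63  0.06  1.49 -0.    1.59  1.66]
```

```bash
python3 -m inch '[2,1,-35,0,0,2,1,-70,0,0,2,1,-105,0,0,2,1,-140,0,0,2,1,-160,0,0,2,1,-180,0,0,2,1,-200,0,0,2,1,-212,0,0,2,1,-222,0,0,2,1,-222,0,0]' 58
python3 -c "
from h import *
st()"
```

```text
t: 14.57
tool_pos: [0.4393, 0.3777, 0.036]
orientation: [3.03, 0.823, -0.006]
force: [-0.5, -0.7, -1.2]
opening: 0.0156
gripper_force: 58.0
t14.6 [0.4393 0.3777 0.036 ] yaxis -59.6 tilt [-0.004 -0.003 -1.   ] F [-0.5 -0.7 -1.2] open 0.0156 g 58.0 [ 0.62  0.24  1.71 -0.    1.19  1.66]
```

```bash
python3 -m inch '[0,0,-2,0,0,0,0,-4,0,0,0,0,-6,0,0,0,0,-8,0,0,0,0,-8,0,0]' 58
python3 -c "
from h import *
st()"
```

```text
t: 14.98
tool_pos: [0.4411, 0.3796, 0.0309]
orientation: [-3.031, -0.825, -0.001]
force: [-0.2, -1.0, -1.3]
opening: 0.0154
gripper_force: 58.0
t15.0 [0.4411 0.3796 0.0309] yaxis -59.6 tilt [ 0.  0. -1.] F [-0.2 -1.  -1.3] open 0.0154 g 58.0 [0.62 0.25 1.71 0.   1.18 1.66]
```

```bash
python3 -m inch '[0,0,-1,0,0,0,0,-2,0,0,0,0,-4,0,0,0,0,-4,0,0]' 58
python3 -c "
from h import *
st()"
```

```text
t: 15.32
tool_pos: [0.4407, 0.3793, 0.0262]
orientation: [3.031, 0.825, -0.001]
force: [0.7, -0.3, -0.8]
opening: 0.0153
gripper_force: 58.0
t15.3 [0.4407 0.3793 0.0262] yaxis -59.6 tilt [-0. -0. -1.] F [ 0.7 -0.3 -0.8] open 0.0153 g 58.0 [ 0.62  0.26  1.71 -0.    1.17  1.66]
```

```bash
python3 -m inch '[0,0,0,0,18,0,0,0,0,21,0,0,0,0,21,0,0,10,0,21,0,0,30,0,21,0,0,70,0,21,0,0,110,0,21,0,0,150,0,21,0,0,190,0,21,0,0,200,0,21]' 10
python3 -m inch '[5,-40,0,-7,28,10,-80,0,-14,28,15,-120,0,-21,28,20,-160,0,-28,28,25,-200,0,-35,28,30,-240,0,-40.4,28,35,-280,0,-40.4,28,40,-320,0,-40.4,28,45,-360,0,-40.4,28,50,-400,0,-40.4,28]' 10
python3 -c "
from h import *
st()
snap('top','t9.png',(90,205,250,345),2.6)"
```

```text
t: 16.15
tool_pos: [0.4435, 0.3814, 0.2363]
orientation: [-3.027, -0.824, -0.018]
force: [0.7, 1.1, 1.9]
opening: 0.0195
gripper_force: 0.0
t: 16.98
tool_pos: [0.4909, -0.0225, 0.2277]
orientation: [3.13, -0.273, 0.003]
force: [0.9, 0.6, 0.3]
opening: 0.0261
gripper_force: 0.0
t17.0 [ 0.4909 -0.0225  0.2277] yaxis -100.0 tilt [ 0.002 -0.    -1.   ] F [0.9 0.6 0.3] open 0.0261 g 0.0 [-0.15 -0.17  1.77  0.    1.54  1.59]
```

View pics/t9.png

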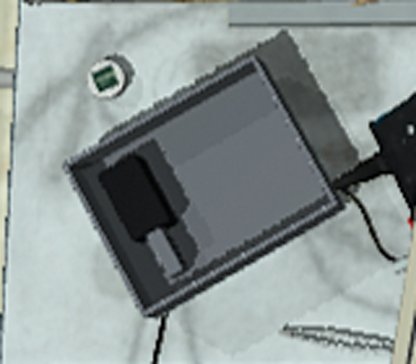

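The tote was knocked about 20 mm, with rim corners now near (65,163), (262,57), (343,207) and (147,316). The pack lies flat in it along the left wall.

```bash
python3 - <<'E'
from h import *
T=tote(0,[(65,163),(262,57),(343,207),(147,316)])
def tl(w):
    d=w[:2]-T[:2];c,s=np.cos(T[2]),np.sin(T[2]);return (1e3*np.array([c*d[0]+s*d[1],-s*d[0]+c*d[1]])).round(1)
# pack top corners z=.053, handle top end z=.049
for p,z in [((98,172),.053),((146,150),.053),((187,218),.053),((142,238),.053),((166,280),.049),((186,270),.049)]:
    print(p,tl(px2w("top",p[0]/2.6+90,p[1]/2.6+205,z)))
E
```

```text
tote [0.4941 0.3201 0.5074] 29.1 [ 0.6 -0.1 -0.2 -0.6  0.1  0.1 -0.5  0.7]
0.066 [0.4293 0.3596]
0.022 [0.4507 0.3211]
-0.022 [0.472  0.2827]
-0.066 [0.4934 0.2442]
(98, 172) [60.1 80.4]
(146, 150) [56.4 33.1]
(187, 218) [-17.4  28.7]
(142, 238) [-13.4  72.5]
(166, 280) [-57.1  71.5]
(186, 270) [-58.   51.6]
```

```bash
python3 -m inch '[15,-40,0,0,28,29,-80,0,0,28,43,-120,0,0,28,50,-160,0,0,28,50,-200,-20,0,28,50,-240,-60,0,28,50,-280,-90,0,28,50,-310,-110,0,28,49,-333,-120,0,28,49,-333,-120,0,28]' 8
python3 -c "
from h import *
st()"
```

```text
t: 17.87
tool_pos: [0.5365, -0.3572, 0.1014]
orientation: [-3.128, 0.278, 0.009]
force: [0.6, 0.7, -0.8]
opening: 0.026
gripper_force: 0.0
t17.9 [ 0.5365 -0.3572  0.1014] yaxis -100.2 tilt [-0.006  0.002 -1.   ] F [ 0.6  0.7 -0.8] open 0.026 g 0.0 [-0.67  0.33  1.47 -0.    1.34  1.08]
```

```bash
python3 -m inch '[0,0,0,0,28,0,0,-25,0,28,0,0,-50,0,28,0,0,-70,0,28,0,0,-76,0,28,0,0,-76,0,28,0,0,-76,0,0,0,0,-76,0,0,0,0,-76,0,0,0,0,-76,0,0]' 6
python3 -c "
from h import *
st()"
```

```text
t: 18.7
tool_pos: [0.5413, -0.3544, 0.033]
orientation: [3.128, -0.273, 0.005]
force: [0.7, -0.8, 4.3]
opening: 0.0162
gripper_force: 6.0
t18.7 [ 0.5413 -0.3544  0.033 ] yaxis -100.0 tilt [ 0.003 -0.002 -1.   ] F [ 0.7 -0.8  4.3] open 0.0162 g 6.0 [-0.66  0.4   1.52  0.    1.22  1.09]
```

```bash
python3 -m inch '[0,0,0,0,0,0,0,0,0,0,0,0,0,0,0]' 58
python3 -m inch '[-8,1.4,0,0,0,-18,3.1,0,0,0,-29,5,0,0,0,-40,6.9,0,0,0,-51,8.8,0,0,0,-62,10.7,0,0,0,-73,12.6,0,0,0,-82,14.2,0,0,0,-88,15.3,0,0,0,-88,15.3,0,0,0]' 58
python3 -m inch '[0,0,25,0,0,0,0,60,0,0,0,0,100,0,0,0,0,140,0,0,0,0,180,0,0,0,0,215,0,0,0,0,228,0,0,0,0,228,0,0]' 58
python3 -c "
from h import *
st()"
```

```text
t: 18.95
tool_pos: [0.5413, -0.3545, 0.0331]
orientation: [3.128, -0.273, 0.005]
force: [0.4, 0.1, 8.4]
opening: 0.0152
gripper_force: 57.9
t: 19.78
tool_pos: [0.4502, -0.3377, 0.03]
orientation: [-3.129, 0.274, 0.003]
force: [0.1, 0.2, -1.0]
opening: 0.0156
gripper_force: 57.9
t: 20.45
tool_pos: [0.4538, -0.3398, 0.2634]
orientation: [3.125, -0.272, 0.01]
force: [0.4, 0.2, -1.5]
opening: 0.0156
gripper_force: 57.9
t20.4 [ 0.4538 -0.3398  0.2634] yaxis -100.0 tilt [ 0.006 -0.005 -1.   ] F [ 0.4  0.2 -1.5] open 0.0156 g 57.9 [-0.73  0.02  1.53  0.    1.59  1.01]
```

```bash
python3 -m inch '[1,15,0,0,0,3,45,0,2,0,5,80,0,6,0,7,115,0,10,0,9,150,0,14,0,11,185,0,18,0,13,220,0,20,0,15,255,0,20,0,17,290,0,20,0,18,320,0,20,0]' 58
python3 -m inch '[3,35,0,2,0,6,70,0,6,0,9,105,0,10,0,12,140,0,14,0,15,175,0,18,0,18,210,0,19.1,0,21,240,0,19.1,0,22,264,0,19.1,0,22,264,0,19.1,0,22,264,0,19.1,0]' 58
python3 -c "
from h import *
st()
snap('top','t10.png',(90,205,250,345),2.6)"
```

```text
t: 21.28
tool_pos: [0.4679, -0.0153, 0.2548]
orientation: [-3.128, -0.276, 0.008]
force: [0.7, 0.1, -1.9]
opening: 0.0157
gripper_force: 57.9
t: 22.12
tool_pos: [0.4898, 0.2466, 0.2548]
orientation: [3.039, 0.794, -0.009]
force: [-0.4, -0.2, -1.6]
opening: 0.0154
gripper_force: 57.9
t22.1 [0.4898 0.2466 0.2548] yaxis -60.7 tilt [-0.006 -0.002 -1.   ] F [-0.4 -0.2 -1.6] open 0.0154 g 57.9 [ 0.37 -0.02  1.57 -0.    1.59  1.43]
```

```bash
python3 -m inch '[1.5,-1,-35,0,0,1.5,-1,-70,0,0,1.5,-1,-105,0,0,1.5,-1,-140,0,0,1.5,-1,-160,0,0,1.5,-1,-180,0,0,1.5,-1,-200,0,0,1.5,-1,-212,0,0,1.5,-1,-222,0,0,1.5,-1,-222,0,0]' 58
python3 -c "
from h import *
st()"
```

```text
t: 23.0
tool_pos: [0.4916, 0.2433, 0.034]
orientation: [3.04, 0.788, -0.007]
force: [-0.2, 0.2, -1.7]
opening: 0.0154
gripper_force: 57.9
t23.0 [0.4916 0.2433 0.034 ] yaxis -60.9 tilt [-0.004 -0.002 -1.   ] F [-0.2  0.2 -1.7] open 0.0154 g 57.9 [ 0.37  0.17  1.8  -0.    1.18  1.43]
```

```bash
python3 -m inch '[0,0,-2,0,0,0,0,-4,0,0,0,0,-6,0,0,0,0,-7,0,0,0,0,-7,0,0]' 58
python3 -c "
from h import *
st()"
```

```text
t: 23.42
tool_pos: [0.4937, 0.2449, 0.0301]
orientation: [-3.04, -0.79, -0.001]
force: [-0.1, -0.5, -1.3]
opening: 0.0154
gripper_force: 57.9
t23.4 [0.4937 0.2449 0.0301] yaxis -60.9 tilt [ 0.001  0.    -1.   ] F [-0.1 -0.5 -1.3] open 0.0154 g 57.9 [0.37 0.17 1.8  0.   1.17 1.43]
```

```bash
python3 -m inch '[0,0,-2,0,0,0,0,-4,0,0,0,0,-4,0,18,0,0,-4,0,21,0,0,-4,0,21,0,0,10,0,21,0,0,30,0,21,0,0,70,0,21,0,0,90,0,5,0,0,90,0,0]' 10
python3 -m inch '[11,38,0,0,0,11,76,0,0,0,11,76,0,0,0,11,76,0,0,0]' 10
python3 -c "
from h import *
st()"
```

```text
t: 24.25
tool_pos: [0.4972, 0.2462, 0.1262]
orientation: [-3.04, -0.79, -0.016]
force: [0.6, 1.3, 0.2]
opening: 0.0101
gripper_force: 0.0
t: 24.58
tool_pos: [0.5039, 0.3221, 0.1189]
orientation: [3.039, 0.794, -0.001]
force: [-0.6, -0.9, -0.2]
opening: 0.0004
gripper_force: 0.0
t24.6 [0.5039 0.3221 0.1189] yaxis -60.7 tilt [-0.001 -0.    -1.   ] F [-0.6 -0.9 -0.2] open 0.0004 g 0.0 [ 0.48  0.19  1.6  -0.    1.35  1.54]
```

```bash
python3 -m inch '[0,0,-20,0,0,0,0,-40,0,0,0,0,-55,0,0,0,0,-65,0,0,0,0,-75,0,0,0,0,-85,0,0,0,0,-85,0,0]' 10
python3 -c "
from h import *
st()"
```

```text
t: 25.17
tool_pos: [0.5033, 0.3197, 0.0325]
orientation: [3.04, 0.789, -0.004]
force: [-0.7, 0.1, -0.5]
opening: 0.0003
gripper_force: 0.0
t25.2 [0.5033 0.3197 0.0325] yaxis -60.9 tilt [-0.003 -0.001 -1.   ] F [-0.7  0.1 -0.5] open 0.0003 g 0.0 [ 0.48  0.29  1.66 -0.    1.19  1.54]
```

```bash
python3 -m inch '[-1.5,2.5,0,0,15,-2,4,0,0,30,-2,4,0,0,42,-2,4,0,0,52,-2,4,0,0,60,-2,4,0,0,66,-2,4,0,0,71,-2,4,0,0,75,-2,4,0,0,75,-2,4,0,0,75]' 15
python3 -c "
from h import *
st()"
```

```text
t: 26.0
tool_pos: [0.5024, 0.3246, 0.0346]
orientation: [3.04, 0.79, -0.0]
force: [-0.9, 0.2, 0.6]
opening: 0.0621
gripper_force: 1.1
t26.0 [0.5024 0.3246 0.0346] yaxis -60.9 tilt [-0. -0. -1.] F [-0.9  0.2  0.6] open 0.0621 g 1.1 [ 0.49  0.28  1.66 -0.    1.2   1.55]
```

```bash
python3 -m inch '[0,0,0,0,76,0,0,0,0,76,0,0,0,0,76,0,0,0,0,76]' 15
python3 -c "
from h import *
st()"
python3 -m inch '[0,0,0,0,65,0,0,0,0,60,0,0,20,0,60,0,0,60,0,60,0,0,100,0,50,0,0,140,0,28,0,0,170,0,28,0,0,195,0,28,0,0,195,0,28]' 8
```

```text
t: 26.33
tool_pos: [0.5021, 0.3249, 0.0346]
orientation: [-3.04, -0.79, 0.001]
force: [-1.9, 1.0, 0.7]
opening: 0.071
gripper_force: 1.9
t26.3 [0.5021 0.3249 0.0346] yaxis -60.9 tilt [-0.  0. -1.] F [-1.9  1.   0.7] open 0.071 g 1.9 [0.49 0.28 1.66 0.   1.2  1.55]
t: 27.08
tool_pos: [0.5054, 0.3261, 0.2374]
orientation: [-3.038, -0.789, -0.017]
force: [1.3, 0.7, 0.6]
opening: 0.0281
gripper_force: 0.0
```

```bash
python3 -m inch '[0,-40,0,-7,28,0,-80,0,-14,28,0,-120,0,-21,28,0,-160,0,-28,28,0,-200,0,-35,28,0,-240,0,-39.1,28,0,-280,0,-39.1,28,10,-320,0,-39.1,28,20,-360,0,-39.1,28,25,-380,0,-39.1,28]' 8
python3 -c "
from h import *
st()
snap('top','t11.png',(90,205,250,345),2.6)"
```

```text
t: 27.92
tool_pos: [0.5274, -0.0596, 0.229]
orientation: [3.128, -0.277, 0.0]
force: [0.1, -0.5, -0.3]
opening: 0.0259
gripper_force: 0.0
t27.9 [ 0.5274 -0.0596  0.229 ] yaxis -100.1 tilt [-0.    -0.002 -1.   ] F [ 0.1 -0.5 -0.3] open 0.0259 g 0.0 [-0.21 -0.06  1.67 -0.    1.54  1.54]
```

View pics/t11.png

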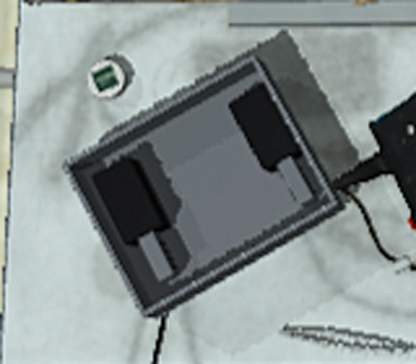

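```bash
python3 -m inch '[10,-40,0,0,28,20,-80,0,0,28,28,-120,0,0,28,28,-160,0,0,28,29,-190,-10,0,28,29,-198,-45,0,28,29,-198,-80,0,28,29,-198,-115,0,28,29,-198,-125,0,28,29,-198,-125,0,28]' 6
python3 -c "
from h import *
st()"
```

```text
t: 28.8
tool_pos: [0.5534, -0.2515, 0.0998]
orientation: [-3.126, 0.273, 0.012]
force: [-1.0, 0.4, 0.3]
opening: 0.0257
gripper_force: 0.0
t28.8 [ 0.5534 -0.2515  0.0998] yaxis -100.0 tilt [-0.007  0.004 -1.   ] F [-1.   0.4  0.3] open 0.0257 g 0.0 [-0.51  0.24  1.58 -0.    1.32  1.23]
```

```bash
python3 -m inch '[0,0,0,0,28,0,0,0,0,28]'
python3 -c "
from h import *
st()"
```

```text
t: 28.97
tool_pos: [0.5581, -0.2538, 0.1075]
orientation: [3.128, -0.272, 0.006]
force: [-0.3, -0.5, -0.9]
opening: 0.0257
gripper_force: 0.0
t29.0 [ 0.5581 -0.2538  0.1075] yaxis -99.9 tilt [ 0.003 -0.002 -1.   ] F [-0.3 -0.5 -0.9] open 0.0257 g 0.0 [-0.51  0.24  1.57  0.    1.33  1.23]
```

```bash
python3 -m inch '[-1,-4,0,0,28,-1,-4,-20,0,28,-1,-4,-40,0,28,-1,-4,-55,0,28,-1,-4,-66,0,28,-1,-4,-74,0,28,-1,-4,-74,0,28]'
python3 -c "
from h import *
st()"
python3 -m inch '[0,0,0,0,0,0,0,0,0,0,0,0,0,0,0,0,0,0,0,0]' 6
python3 -c "
from h import *
st()"
```

```text
t: 29.55
tool_pos: [0.555, -0.2571, 0.0299]
orientation: [-3.129, 0.273, 0.002]
force: [-0.5, 0.3, -0.6]
opening: 0.026
gripper_force: 0.0
t29.6 [ 0.555  -0.2571  0.0299] yaxis -100.0 tilt [-0.001  0.001 -1.   ] F [-0.5  0.3 -0.6] open 0.026 g 0.0 [-0.52  0.32  1.62 -0.    1.2   1.23]
t: 29.88
tool_pos: [0.5564, -0.2577, 0.0321]
orientation: [3.129, -0.273, 0.003]
force: [-0.8, 0.4, 3.0]
opening: 0.0161
gripper_force: 6.0
t29.9 [ 0.5564 -0.2577  0.0321] yaxis -100.0 tilt [ 0.002 -0.001 -1.   ] F [-0.8  0.4  3. ] open 0.0161 g 6.0 [-0.52  0.32  1.62  0.    1.2   1.23]
```

```bash
python3 -m inch '[0,0,0,0,0,0,0,0,0,0,0,0,0,0,0]' 58
python3 -m inch '[-8,1.4,0,0,0,-18,3.1,0,0,0,-29,5,0,0,0,-40,6.9,0,0,0,-51,8.8,0,0,0,-62,10.7,0,0,0,-73,12.6,0,0,0,-82,14.2,0,0,0,-88,15.3,0,0,0,-88,15.3,0,0,0]' 58
python3 -m inch '[0,0,25,0,0,0,0,60,0,0,0,0,100,0,0,0,0,140,0,0,0,0,180,0,0,0,0,215,0,0,0,0,228,0,0,0,0,228,0,0]' 58
python3 -c "
from h import *
st()"
```

```text
t: 30.13
tool_pos: [0.5563, -0.2577, 0.032]
orientation: [3.129, -0.273, 0.003]
force: [-0.6, 0.8, 6.3]
opening: 0.0157
gripper_force: 58.0
t: 30.97
tool_pos: [0.4655, -0.2413, 0.0298]
orientation: [-3.129, 0.273, 0.003]
force: [-0.5, 0.8, -1.2]
opening: 0.016
gripper_force: 58.0
t: 31.63
tool_pos: [0.4694, -0.2432, 0.263]
orientation: [3.126, -0.272, 0.01]
force: [0.5, 0.8, -1.2]
opening: 0.0158
gripper_force: 58.0
t31.6 [ 0.4694 -0.2432  0.263 ] yaxis -100.0 tilt [ 0.006 -0.004 -1.   ] F [ 0.5  0.8 -1.2] open 0.0158 g 58.0 [-0.57 -0.09  1.63  0.    1.59  1.17]
```

```bash
python3 -m inch '[0,15,0,0,0,-1,45,0,2,0,-2,80,0,6,0,-3,115,0,10,0,-4,150,0,14,0,-5,185,0,18,0,-6,220,0,20,0,-7,255,0,20,0,-8,290,0,20,0,-9,320,0,20,0]' 58
python3 -m inch '[-1,35,0,2,0,-2,70,0,6,0,-4,105,0,10,0,-5,140,0,14,0,-7,175,0,18,0,-8,205,0,19.1,0,-9,230,0,19.1,0,-9,245,0,19.1,0,-9,245,0,19.1,0,-9,245,0,19.1,0]' 58
python3 -c "
from h import *
st()"
```

```text
t: 32.47
tool_pos: [0.4561, 0.0807, 0.2547]
orientation: [-3.129, -0.276, 0.009]
force: [0.8, -0.1, -0.8]
opening: 0.0152
gripper_force: 58.0
t: 33.3
tool_pos: [0.4482, 0.3229, 0.256]
orientation: [3.039, 0.792, -0.006]
force: [0.3, -0.3, -2.3]
opening: 0.0154
gripper_force: 58.0
t33.3 [0.4482 0.3229 0.256 ] yaxis -60.8 tilt [-0.004 -0.002 -1.   ] F [ 0.3 -0.3 -2.3] open 0.0154 g 58.0 [ 0.53 -0.01  1.56 -0.    1.59  1.59]
```

```bash
python3 -m inch '[0,0,-35,0,0,0,0,-70,0,0,0,0,-105,0,0,0,0,-140,0,0,0,0,-160,0,0,0,0,-175,0,0,0,0,-190,0,0,0,0,-205,0,0,0,0,-217,0,0,0,0,-222,0,0]' 58
python3 -m inch '[0,0,0,0,0,0,0,-2,0,0,0,0,-4,0,0,0,0,-6,0,0,0,0,-6,0,0,0,0,-6,0,0]' 58
python3 -c "
from h import *
st()"
```

```text
t: 34.13
tool_pos: [0.4481, 0.3209, 0.034]
orientation: [3.04, 0.788, -0.006]
force: [-0.2, -0.8, -2.8]
opening: 0.0154
gripper_force: 58.0
t: 34.63
tool_pos: [0.4496, 0.3232, 0.031]
orientation: [-3.04, -0.79, -0.001]
force: [0.3, 0.4, -1.7]
opening: 0.0157
gripper_force: 58.0
t34.6 [0.4496 0.3232 0.031 ] yaxis -60.9 tilt [ 0.001  0.    -1.   ] F [ 0.3  0.4 -1.7] open 0.0157 g 58.0 [ 0.53  0.18  1.79 -0.    1.17  1.59]
```

```bash
python3 -m inch '[0,0,-2,0,0,0,0,-4,0,0,0,0,-5,0,0,0,0,-5,0,18,0,0,-5,0,21,0,0,-5,0,21,0,0,10,0,21,0,0,30,0,21,0,0,65,0,21,0,0,100,0,21]' 10
python3 -m inch '[0,0,40,0,28,0,0,80,0,28,0,0,110,0,28,0,-40,110,-7,28,10,-80,110,-14,28,20,-120,110,-21,28,30,-160,110,-28,28,40,-200,110,-35,28,45,-240,110,-39.1,28,50,-280,110,-39.1,28]' 8
python3 -m inch '[10,-40,0,0,28,15,-80,0,0,28,20,-120,0,0,28,25,-160,0,0,28,30,-200,0,0,28,31,-240,0,0,28,31,-280,0,0,28,31,-320,0,0,28,31,-360,0,0,28,31,-400,0,0,28]' 8
python3 -c "
from h import *
st()
snap('top','t12.png',(90,205,250,345),2.6)"
```

```text
t: 35.47
tool_pos: [0.4484, 0.3224, 0.1307]
orientation: [3.04, 0.79, -0.004]
force: [0.9, 0.2, 0.0]
opening: 0.0197
gripper_force: 0.0
t: 36.3
tool_pos: [0.4995, 0.0411, 0.2411]
orientation: [-3.129, 0.281, -0.002]
force: [0.6, 0.8, 0.2]
opening: 0.026
gripper_force: 0.0
t: 37.13
tool_pos: [0.5301, -0.3591, 0.2409]
orientation: [3.129, -0.273, 0.001]
force: [0.0, 0.5, 1.5]
opening: 0.0264
gripper_force: 0.0
t37.1 [ 0.5301 -0.3591  0.2409] yaxis -100.0 tilt [ 0. -0. -1.] F [0.  0.5 1.5] open 0.0264 g 0.0 [-0.68  0.23  1.34  0.    1.57  1.07]
```

View pics/t12.png

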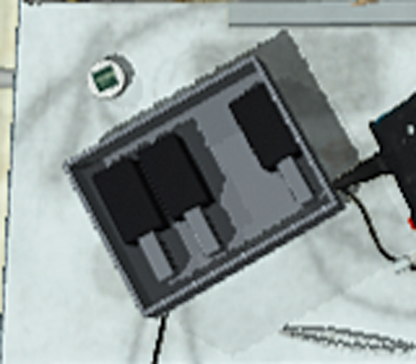

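Three packs lie flat with a gap of about 49 mm between edge (183,135)–(213,205) and edge (228,103)–(272,172). I'll compute the gap's centre and fetch the last pack.

```bash
python3 - <<'E'
from h import *
T=np.array([.4941,.3201,.5074])
def tl(w):
    d=w[:2]-T[:2];c,s=np.cos(T[2]),np.sin(T[2]);return (1e3*np.array([c*d[0]+s*d[1],-s*d[0]+c*d[1]])).round(1)
for p,z in [((183,135),.053),((213,205),.053),((216,205),.021),((228,103),.053),((272,172),.053),((203,207),.049),((221,250),.049),((196,212),.049),((278,160),.049),((313,195),.049),((289,198),.049)]:
    print(p,z,tl(px2w("top",p[0]/2.6+90,p[1]/2.6+205,z)))
E
python3 -m inch '[1,-36,0,0,28,1,-46,-10,0,28,1,-46,-45,0,28,1,-46,-80,0,28,1,-46,-115,0,28,1,-46,-135,0,28,1,-46,-135,0,28,1,-46,-135,0,28,1,-46,-135,0,28]' 6
python3 -c "
from h import *
st()"
```

```text
(183, 135) 0.053 [52.  -2.7]
(213, 205) 0.053 [-18.6   2.7]
(216, 205) 0.021 [-13.1   5.8]
(228, 103) 0.053 [ 57.9 -52.1]
(272, 172) 0.053 [-18.4 -57.8]
(203, 207) 0.049 [-14.8  12.2]
(221, 250) 0.049 [-57.6  15.8]
(196, 212) 0.049 [-15.7  19.8]
(278, 160) 0.049 [-10.5 -67.2]
(313, 195) 0.049 [-54.7 -80. ]
(289, 198) 0.049 [-46.3 -59.8]
t: 37.93
tool_pos: [0.5324, -0.4035, 0.1078]
orientation: [3.128, -0.272, 0.003]
force: [0.2, -0.4, 0.1]
opening: 0.0257
gripper_force: 0.0
t37.9 [ 0.5324 -0.4035  0.1078] yaxis -100.0 tilt [ 0.002 -0.002 -1.   ] F [ 0.2 -0.4  0.1] open 0.0257 g 0.0 [-0.73  0.38  1.4   0.    1.36  1.02]
```

```bash
python3 -m inch '[-1,-1,0,0,28,-1,-1,-20,0,28,-1,-1,-40,0,28,-1,-1,-55,0,28,-1,-1,-66,0,28,-1,-1,-75,0,28,-1,-1,-75,0,28]' 6
python3 -c "
from h import *
st()"
python3 -m inch '[0,0,0,0,0,0,0,0,0,0,0,0,0,0,0,0,0,0,0,0]' 6
python3 -c "
from h import *
st()"
```

```text
t: 38.52
tool_pos: [0.5296, -0.4033, 0.0288]
orientation: [-3.128, 0.273, 0.003]
force: [-0.1, -0.3, -0.4]
opening: 0.0264
gripper_force: 0.0
t38.5 [ 0.5296 -0.4033  0.0288] yaxis -100.0 tilt [-0.002  0.002 -1.   ] F [-0.1 -0.3 -0.4] open 0.0264 g 0.0 [-0.73  0.46  1.45 -0.    1.23  1.02]
t: 38.85
tool_pos: [0.5311, -0.4046, 0.0318]
orientation: [3.129, -0.273, 0.002]
force: [0.7, 0.3, 1.3]
opening: 0.0159
gripper_force: 6.0
t38.9 [ 0.5311 -0.4046  0.0318] yaxis -100.0 tilt [ 0.001 -0.001 -1.   ] F [0.7 0.3 1.3] open 0.0159 g 6.0 [-0.73  0.46  1.45 -0.    1.23  1.02]
```

```bash
python3 -m inch '[0,0,0,0,0,0,0,0,0,0,0,0,0,0,0]' 58
python3 -m inch '[-8,1.4,0,0,0,-18,3.1,0,0,0,-29,5,0,0,0,-40,6.9,0,0,0,-51,8.8,0,0,0,-62,10.7,0,0,0,-73,12.6,0,0,0,-82,14.2,0,0,0,-88,15.3,0,0,0,-88,15.3,0,0,0]' 58
python3 -m inch '[0,0,25,0,0,0,0,60,0,0,0,0,100,0,0,0,0,140,0,0,0,0,180,0,0,0,0,215,0,0,0,0,228,0,0,0,0,228,0,0]' 58
python3 -c "
from h import *
st()"
```

```text
t: 39.1
tool_pos: [0.5311, -0.4046, 0.0318]
orientation: [3.128, -0.273, 0.003]
force: [-0.1, -0.9, 4.7]
opening: 0.0159
gripper_force: 58.0
t: 39.93
tool_pos: [0.4404, -0.3877, 0.0296]
orientation: [-3.128, 0.274, 0.003]
force: [0.4, 0.1, -2.2]
opening: 0.0153
gripper_force: 58.0
t: 40.6
tool_pos: [0.4442, -0.3902, 0.2633]
orientation: [3.125, -0.272, 0.009]
force: [0.2, 0.3, -1.6]
opening: 0.0155
gripper_force: 58.0
t40.6 [ 0.4442 -0.3902  0.2633] yaxis -100.0 tilt [ 0.005 -0.006 -1.   ] F [ 0.2  0.3 -1.6] open 0.0155 g 58.0 [-0.81  0.08  1.46  0.    1.59  0.94]
```

```bash
python3 -m inch '[1,15,0,0,0,2,45,0,2,0,4,80,0,6,0,6,115,0,10,0,8,150,0,14,0,10,185,0,18,0,12,220,0,20,0,14,255,0,20,0,16,290,0,20,0,17,320,0,20,0]' 58
python3 -m inch '[1,38,0,2,0,2,76,0,6,0,4,114,0,10,0,6,152,0,14,0,8,190,0,18,0,10,228,0,19.1,0,12,266,0,19.1,0,12,304,0,19.1,0,13,335,0,19.1,0,13,349,0,19.1,0]' 58
python3 -m inch '[0,0,0,0,0,0,0,0,0,0,0,0,0,0,0]'
python3 -c "
from h import *
st()
snap('top','t13.png',(90,205,250,345),2.6)"
```

```text
t: 41.43
tool_pos: [0.458, -0.0662, 0.255]
orientation: [-3.127, -0.275, 0.007]
force: [-0.2, 0.8, -1.7]
opening: 0.0156
gripper_force: 58.0
t: 42.27
tool_pos: [0.4704, 0.2836, 0.2545]
orientation: [-3.039, -0.794, 0.008]
force: [0.8, 0.6, -2.2]
opening: 0.0155
gripper_force: 58.0
t: 42.52
tool_pos: [0.472, 0.2791, 0.2568]
orientation: [3.04, 0.789, -0.004]
force: [-0.6, -0.1, -2.2]
opening: 0.0154
gripper_force: 58.0
t42.5 [0.472  0.2791 0.2568] yaxis -60.9 tilt [-0.002 -0.002 -1.   ] F [-0.6 -0.1 -2.2] open 0.0154 g 58.0 [ 0.44 -0.02  1.57 -0.    1.59  1.5 ]
```

```bash
python3 -m inch '[1,0.5,-35,0,0,1,0.5,-70,0,0,1,0.5,-105,0,0,1,0.5,-140,0,0,1,0.5,-160,0,0,1,0.5,-175,0,0,1,0.5,-185,0,0,1,0.5,-185,0,0]' 58
python3 -m inch '[0,0,-6,0,0,0,0,-12,0,0,0,0,-18,0,0,0,0,-24,0,0,0,0,-30,0,0,0,0,-36,0,0,0,0,-42,0,0,0,0,-42,0,0]' 58
python3 -c "
from h import *
st()"
```

```text
t: 43.23
tool_pos: [0.472, 0.2789, 0.0711]
orientation: [3.04, 0.787, -0.006]
force: [0.2, 0.0, -1.9]
opening: 0.0154
gripper_force: 58.0
t: 43.9
tool_pos: [0.4723, 0.2804, 0.0299]
orientation: [3.04, 0.79, -0.004]
force: [1.2, -0.3, -2.5]
opening: 0.0152
gripper_force: 58.0
t43.9 [0.4723 0.2804 0.0299] yaxis -60.9 tilt [-0.002 -0.001 -1.   ] F [ 1.2 -0.3 -2.5] open 0.0152 g 58.0 [ 0.44  0.17  1.8  -0.    1.17  1.5 ]
```

No contact on the way down, so the pack is going into the gap. Release and withdraw.

```bash
python3 -m inch '[0,0,-2,0,0,0,0,-4,0,0,0,0,-4,0,0,0,0,-4,0,18,0,0,-4,0,21,0,0,-4,0,21,0,0,10,0,21,0,0,30,0,21,0,0,65,0,21,0,0,100,0,21]' 10
python3 -m inch '[0,0,40,0,28,0,0,80,0,28,0,0,110,0,28,0,-40,110,-7,28,10,-80,110,-14,28,20,-120,110,-21,28,30,-160,110,-28,28,40,-200,110,-35,28,45,-240,110,-39.1,28,50,-280,110,-39.1,28]' 8
python3 -m inch '[0,-40,0,0,28,0,-80,0,0,28,0,-120,0,0,28,0,-160,0,0,28,0,-200,0,0,28,0,-240,0,0,28,0,-280,0,0,28,0,-320,0,0,28,0,-320,0,0,28,0,-320,0,0,28]' 8
python3 -c "
from h import *
st()
c=snap('top','t14.png',(90,160,410,360),2.5)"
```

```text
t: 44.73
tool_pos: [0.4724, 0.2803, 0.1318]
orientation: [3.04, 0.79, -0.004]
force: [1.4, 0.6, 0.3]
opening: 0.0195
gripper_force: 0.0
t: 45.57
tool_pos: [0.5236, -0.0012, 0.2423]
orientation: [3.129, -0.281, 0.002]
force: [0.4, 0.1, 0.1]
opening: 0.0259
gripper_force: 0.0
t: 46.4
tool_pos: [0.5228, -0.3213, 0.2413]
orientation: [-3.129, 0.278, 0.001]
force: [0.3, 1.0, -0.1]
opening: 0.026
gripper_force: 0.0
t46.4 [ 0.5228 -0.3213  0.2413] yaxis -100.2 tilt [-0.  0. -1.] F [ 0.3  1.  -0.1] open 0.026 g 0.0 [-0.63  0.16  1.42 -0.    1.57  1.11]
```

View pics/t14.png

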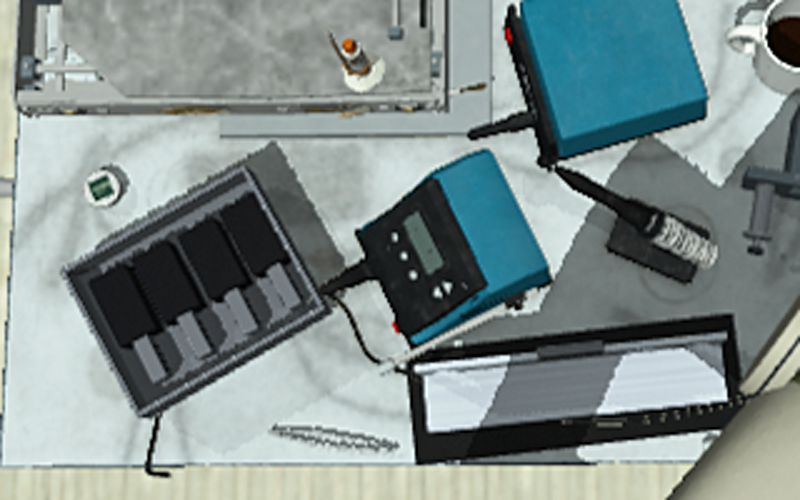

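All four packs lie side by side in the tote, at about (125–265, 190–380). The cover stands centred on the mat, with its foot centre near (572,392) against the mat's at about (575,390).

```bash
python3 -c "
from plant import job
print(job.close_job())"
```

```text
the job is handed in; nothing more can be done
None
```

I handed the job in at about 46 s on the robot's clock. The last picture shows the cover standing centred along the mat and all four packs flat side by side in the tote. The tote was knocked about 20 mm partway through, and I re-measured it. The hand-in gave no verdict.

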